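Hang and lock the wash basket in the ultrasonic cleaner

TASK

Hang the steel wash basket in the round collar of the ultrasonic cleaner: let its two lugs down through the two slots of the collar until they rest on the ledge inside, then turn the basket clockwise (seen from above) under light downward pressure only, until its lugs drop into the locking notches, and let go of it. Feel for the notches and never force the basket against the cleaner, and leave the other things on the bench where they are.

Things in the scene. Friction and masses are not known exactly. Their poses are not given: they have to be found in the camera images.
- basket: Loose round steel wash basket, 0.25 to 0.5 kg, upright on the bench: a slotted cup 68 mm in diameter, 60 mm high, its foot tapering to 58 mm over the lowest 10 mm, with two lugs on its sides at +x and -x and a bail with a grip bar along x above it. Origin: centre of the cup's underside, z up its axis. Half a turn about z makes no difference.
- bar (a point): Centre of the basket's flat grip bar, 115 mm above its underside, on its axis. The bar is 62 mm long along the basket's x (in line with the lugs), 12 mm thick along y, 18 mm high; below it is 46 mm of free air down to the cup's rim, between two uprights at x = +-29 mm.
- lug (a point): Centre of the underside of the basket's +x lug's tip, 45 mm from the axis, 50 mm above the cup's underside. Each of the two opposite lugs is 9 mm wide, 6 mm high and stands 11 mm out of the cup.
- cleaner: Fixed ultrasonic cleaner: white housing 200 (x) by 170 (y) by 88 mm high; in the middle of its top a round upright steel collar, 116 mm outer diameter, top 110 mm above the bench. Origin: on the collar's axis at bench height; x points to one of its two slots.
- collar (a point): Centre of the collar's mouth, level with its top. The top flange is 5 mm thick; its opening is 72 mm in diameter, with two slots for the lugs on the cleaner's +x and -x sides, 14 mm wide, reaching 48 mm from the axis.
- ledge (a point): Point on the collar's axis at the height of the level ledge inside, 15 mm below the collar's top; the ledge also lies below the slots. With the lugs on it the basket's underside is 45 mm above the bench. Between ledge and flange there are 10 mm for the 6 mm lugs. Stops block turning anticlockwise from the slots beyond about 6 degrees; clockwise is free.
- notch_floor (a point): Point on the axis at the height of the floor of the two locking notches in the ledge: opposite each other, 13 mm wide, 7 mm deep, upright walls. They lie 30 to 85 degrees clockwise (from above) of the slots, set anew each time, hidden below the flange: to be felt. There the basket's underside is 38 mm above the bench; it can neither turn on nor be lifted out.
- tip_rack: Bystander: blue rack 110 x 75 x 52 mm full of yellow pipette tips. Origin: centre of the underside.
- beaker: Bystander: glass beaker 68 mm in diameter, 85 mm high. Origin: centre of the underside.
- adapter: Bystander: black power adapter 95 x 45 x 30 mm. Origin: centre of the underside.
Not all that is in view belongs to the job. What is shaped like the basket but red is not meant.

How it is judged:
On the way:
1. the basket hangs in the collar, its lugs through the slots and on the ledge (underside within 3 mm of the 45 mm it then has over the bench, within 6 mm of the collar's axis) (z of basket in the frame of cleaner between 0.042 and 0.048 m and horizontal distance between basket and collar below 0.006 m), for 0.2 s.
At the end, for the whole second after the job is handed in: The basket hangs upright (within 0.08 rad) and still in the collar, within 6 mm of its axis, turned at least 0.45 rad from the slots, with both lugs down in the locking notches (underside 34 to 40.5 mm above the bench), and released (z of basket in the frame of cleaner between 0.034 and 0.0405 m and horizontal distance between basket and collar below 0.006 m and angle between basket's own z axis and vertical below 0.08 rad and angle between the x axis of basket and the x axis of cleaner, either way round above 0.45 rad and linear speed of basket below 0.02 m/s and angular speed of basket below 0.2 rad/s); the robot touches nothing.
It fails at once if the basket is forced against the cleaner with more than 25 N (contact force between basket and cleaner above 25 N).
It fails at once if the robot knocks or leans on the cleaner with more than 25 N (contact force between any of the fingers, the arm and cleaner above 25 N).
It fails at once if a bystander is moved by more than 20 mm (distance of any of tip_rack, beaker, adapter from where it was at the start of the episode above 0.02 m).
It also fails if it takes over 64 s, if anything falls off the work surface, if the arm or the gripper's body presses on something with over 40 N, if the wrist force passes 120 N, or if a joint passes its speed limit or range.

ROBOT

A 6-joint arm with a two-finger parallel gripper is mounted at the origin on the work surface. World frame = base frame: x ahead of the robot, y to its left, z up, the work surface at z = 0. Lengths are in m, angles in rad, forces in N, time in s.
With the tool pointing down it reaches from about 0.35 to 0.85 m from the base axis. Payload 8.1 kg.
Tool frame: the origin (TCP) lies on the centre line of the jaws, within the pads' length; the fingertips stand 22 mm ahead of it and the grasp point (between the pads) lies 3 mm ahead of it; z points along the fingers, y is the line along which they close (so a half turn about z gives the same grasp; the last joint's range is limited). The gripper opens to 93 mm and grips with 3 to 60 N. Pads are 15 mm wide; open, the fingers measure 128 mm over their backs; the gripper's body (75 mm by 188 mm) begins 65 mm behind the grasp point.
Start: joints at [-1.433, 0.13, 1.488, -0, 1.523, -0.085], TCP at [0.133, -0.585, 0.241] pointing down, gripper open.
Joint ranges: [-2.96, 2.96], [-0.89, 2.26], [0.02, 2.5], [-1.34, 4.48], [0, 2.73], [-2.66, 2.66]. Speed limits (rad/s): [2.39, 2.39, 2.79, 3.14, 3.14, 3.14].

INTERFACE

Orientations are given as a unit quaternion [w, x, y, z].
In Python, from cell import r, optics, models gives the robot as it stands. Calls block until the motion is done:
- r.move_ptp(position, orientation): joint-space move of the TCP to a pose.
- r.move_straight(position, speed=0.15, attitude=None): straight line of the TCP; attitude=None keeps the orientation; speed is the mean speed in m/s.
- r.move_joints(angles): joint-space move.
- r.open_jaws() and r.close_gripper(): open the fingers fully, or close them until they stop; the grip force is fixed at half the most.
- r.pause(seconds).
- r.inverse_kinematics(position, orientation): joint angles nearest the present ones, or None.
- optics.snapshot(name): name is "side" or "top" or "wrist"; returns a dict with "color" (420x560x3 uint8, red, green, blue), "intrinsics" (3x3 intrinsics, pixels), "rvec" (rotation vector, rad) and "tvec" (3), from world to camera coordinates, as OpenCV has them. Camera axes: x right, y down, z forward; pixel columns grow to the right and rows downward; lengths in m; the calibration is good to about 2 mm. A picture is of the moment at which its call begins. There is no depth.
A pose or a line that the arm cannot do raises r.IKError and nothing moves.
- r.hand_in(): hands the job in; it is judged then, once.
Trained networks look in a picture, given as the dict that the camera call returned (one of the last four; its "shot" number tells which), for a name from the list of things; names that differ only in an ending like _2 or _b are one class to them, and where a whole thing is asked for, a point or a joint stands for the part that bears it (a point fixed in the world has none). Each returns a list of dicts, best first, with "p" (0 to 1); they miss things now and then, are a little off and sometimes report something else, mostly with a low value. They report only what shows in the picture. A call takes as long as a camera call. They do not tell look-alikes from the thing itself.
- models.spot_in(picture, name): "point" ([row, column] in pixels, amid what is visible of it).
Readings, each from a call of its own:
- r.read_time_s(): time.
- r.read_joints(): joint angles.
- r.read_joint_velocities(): joint speeds.
- r.read_tau(): joint torques, N m.
- r.read_position(): TCP position.
- r.read_orientation(): TCP orientation.
- r.read_contact_force(): force on the tool from outside, world axes, zero at the start.
- r.read_torque(): the same for the moment, N m.
- r.read_gripper_width(): finger opening in m.
- r.read_finger_force(): force on a finger pad.
Only numpy, scipy, OpenCV 4.12 (cv2) and the standard library are available. Lean on these libraries where they do the work, as an engineer would, in place of code of your own. Each camera call takes 0.05 s, during which the arm holds its last target. There are 200 camera calls.

## Working session

There is one attempt and no reset: what is moved stays moved. The work goes in short steps, each a Python script; the robot and the scene stay as the last script left them, time stands still between calls to the robot, and variables do not carry over. Pictures are saved under pics/ and viewed, at most 10 in all, crops included, and the job is handed in when it is done.

```bash
ls; mkdir -p pics; python3 - <<'E'
from cell import r, optics, models
import cv2,numpy as np
for n in ("top","side"):
    p=optics.snapshot(n); cv2.imwrite(f"pics/{n}0.png",p["color"][:,:,::-1])
    print(n,p["intrinsics"].tolist(),p["rvec"],p["tvec"])
    for k in ("basket","bar","lug","cleaner","collar","tip_rack","beaker","adapter"):
        print(k,[(np.round(d["point"]).tolist(),round(d["p"],2)) for d in models.spot_in(p,k)][:4])
print(r.read_time_s(),r.read_orientation())
E
```

```text
pics
top [[401.2942166025922, 0.0, 282.4047913956247], [0.0, 401.2942166025922, 210.16662850078893], [0.0, 0.0, 1.0]] [ 2.12522659 -2.1454956   0.16854367] [0.01417686 0.60514065 1.19699151]
basket [([250.0, 238.0], 0.7), ([202.0, 248.0], 0.64)]
bar [([248.0, 237.0], 0.81), ([201.0, 247.0], 0.73)]
lug [([202.0, 247.0], 0.98), ([248.0, 237.0], 0.82)]
cleaner [([221.0, 350.0], 0.66), ([248.0, 238.0], 0.15)]
collar [([219.0, 349.0], 0.78)]
tip_rack [([260.0, 156.0], 0.8)]
beaker [([231.0, 415.0], 0.77)]
adapter [([172.0, 271.0], 0.9)]
side [[386.1312197113578, 0.0, 278.94951016320005], [0.0, 386.1312197113578, 209.43559669592835], [0.0, 0.0, 1.0]] [ 2.12439252 -0.1572401   0.09180019] [-0.59550444  0.13175954  0.89193233]
basket [([204.0, 227.0], 0.83), ([203.0, 287.0], 0.79)]
bar [([201.0, 223.0], 0.86), ([201.0, 286.0], 0.64)]
lug [([203.0, 225.0], 0.95), ([202.0, 284.0], 0.59)]
cleaner [([293.0, 282.0], 0.84), ([229.0, 328.0], 0.41)]
collar [([292.0, 279.0], 0.57)]
tip_rack []
beaker [([374.0, 280.0], 0.8)]
adapter [([227.0, 334.0], 0.82)]
0.9 [ 3.88511023e-05  9.93801949e-01  1.11165125e-01 -1.23787681e-05]
```

```bash
python3 - <<'E'
import cv2,numpy as np
a=cv2.imread("pics/top0.png")[130:310,110:460]; b=cv2.imread("pics/side0.png")[130:410,150:450]
a=cv2.resize(a,(800,411)); b=cv2.resize(b,None,fx=2,fy=2)
cv2.imwrite("pics/a.png",a);cv2.imwrite("pics/b.png",b)
E
```

```text
(no output)
```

View pics/a.png

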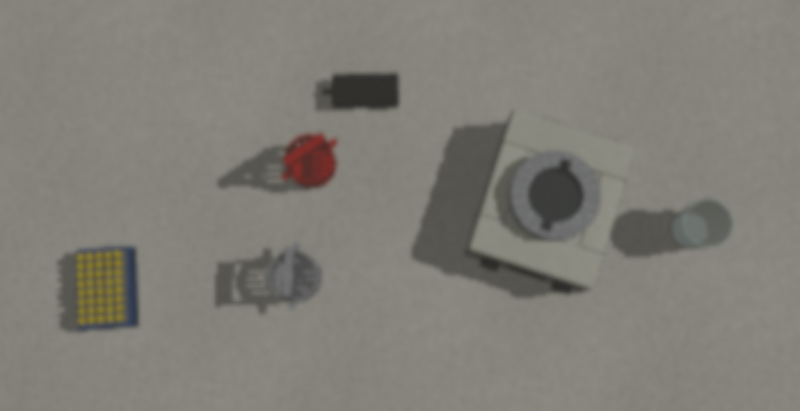

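View pics/b.png

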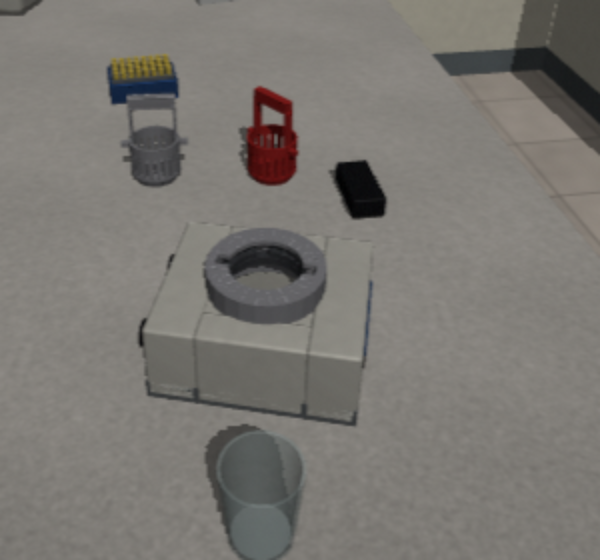

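The candidates are the grey basket at top (250,238) / side (204,227) and the red one at top (202,248) / side (203,287). The grey steel one fits; the red one is the look-alike. I'll confirm this with a close wrist view.

```bash
cat > h.py <<'E'
from cell import r, optics, models
import cv2,numpy as np
from scipy.spatial.transform import Rotation as R
def ray(p,px,z):
    """world point at height z seen at pixel (row,col)"""
    Rm=cv2.Rodrigues(np.array(p["rvec"],float))[0]; c=-Rm.T@np.array(p["tvec"],float)
    K=np.array(p["intrinsics"]); d=Rm.T@np.linalg.inv(K)@[px[1],px[0],1]
    return c+d*(z-c[2])/d[2]
def proj(p,X):
    return cv2.projectPoints(np.array(X,float).reshape(-1,1,3),np.array(p["rvec"]),np.array(p["tvec"]),np.array(p["intrinsics"]),None)[0].reshape(-1,2)
def down(a):
    """tool pointing down; a = world angle of tool y axis (closing line)"""
    # columns x,y,z with z=-Z
    y=np.array([np.cos(a),np.sin(a),0]); z=np.array([0,0,-1.]); x=np.cross(y,z)
    q=R.from_matrix(np.c_[x,y,z]).as_quat(); return q[[3,0,1,2]]
def yaw():
    q=r.read_orientation(); m=R.from_quat(np.array(q)[[1,2,3,0]]).as_matrix(); return np.arctan2(m[1,1],m[0,1])
E
python3 - <<'E'
from h import *
p=optics.snapshot("top")
b=ray(p,(248,237),.115); c=ray(p,(219,349),.11)
print("bar",b,"collar",c,"red",ray(p,(201,247),.115),"adapter",ray(p,(172,271),.03),"rack",ray(p,(260,156),.05),"beaker",ray(p,(231,415),.04))
print("yaw",yaw())
r.move_ptp([b[0],b[1],.36],down(yaw()))
p=optics.snapshot("wrist"); cv2.imwrite("pics/w1.png",p["color"][:,:,::-1]); np.save("w1.npy",p,allow_pickle=True)
Rm=cv2.Rodrigues(np.array(p["rvec"]))[0];print("cam",-Rm.T@p["tvec"],r.read_position(),Rm[2], r.read_joints())
for k in ("basket","bar","lug"): print(k,[(np.round(d["point"]).tolist(),round(d["p"],2)) for d in models.spot_in(p,k)])
print(r.read_time_s())
E
```

```text
bar [0.48480824 0.14068873 0.115     ] collar [ 0.56708034 -0.18718273  0.11      ] red [0.62292816 0.11242703 0.115     ] adapter [0.73256257 0.04389526 0.03      ] rack [0.4551302  0.39477654 0.05      ] beaker [ 0.53729851 -0.40151811  0.04      ]
yaw -1.3480355351639315
cam [0.56178148 0.15715567 0.50404708] [0.48500591 0.14007082 0.35980055] [-0.279603   -0.06259862 -0.95807284] [ 1.79643798e-01 -1.45632326e-01  1.54813551e+00 -1.24732139e-04
  1.73939299e+00  1.52868330e+00]
basket [([174.0, 272.0], 0.79), ([41.0, 321.0], 0.61)]
bar [([44.0, 321.0], 0.85), ([178.0, 273.0], 0.78)]
lug [([41.0, 326.0], 0.97), ([179.0, 276.0], 0.72)]
4.0167
```

View pics/w1.png

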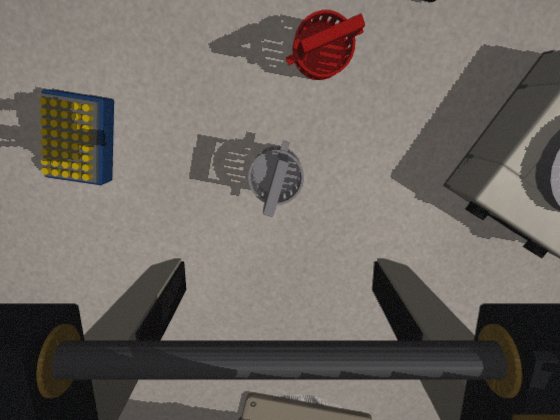

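Confirmed: the grey basket is at wrist pixel (178,273) and the red look-alike is at (41,321). I'll look at the collar next and measure both from enlarged crops.

```bash
python3 - <<'E'
from h import *
p1=np.load("w1.npy",allow_pickle=True).item()
r.move_ptp([.567,-.187,.36],down(-1.348))
p=optics.snapshot("wrist"); np.save("w2.npy",p,allow_pickle=True)
print([(np.round(d["point"]).tolist(),round(d["p"],2)) for d in models.spot_in(p,"collar")])
c=proj(p,[.567,-.187,.11])[0].astype(int);print(c, r.read_time_s())
x0,y0=c[0]-50,c[1]-60;print("crop2",x0,y0)
A=cv2.resize(p1["color"][125:235,225:325],(400,440)); B=cv2.resize(p["color"][y0:y0+110,x0:x0+100],(400,440))
cv2.imwrite("pics/c.png",np.hstack([A,B])[:,:,::-1])
E
```

```text
[([168.0, 294.0], 0.85)]
[279 182] 5.3917
crop2 229 122
```

View pics/c.png

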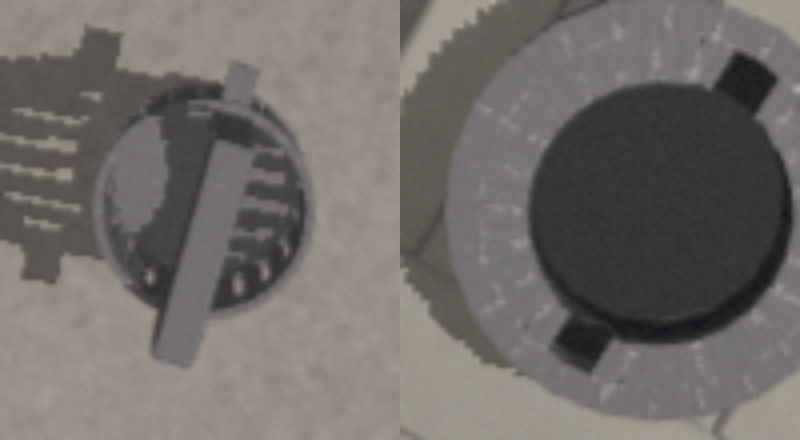

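Left crop: the grip bar's top face runs from about wrist pixel (row 161, col 284) to (214, 269). Right crop: the slots are at (138,318) and (211,272). Next I'll fit the collar and bar in world coordinates.

```bash
cat > fit.py <<'E'
from h import *
from scipy.optimize import least_squares
def collar(p,guess):
    """centre and slot direction from the dark opening in picture p"""
    g=cv2.cvtColor(p["color"],cv2.COLOR_RGB2GRAY)
    m=(g<72).astype(np.uint8); n,l,st,cen=cv2.connectedComponentsWithStats(m)
    u=proj(p,[*guess[:2],.11])[0].astype(int); m=(l==l[u[1],u[0]]).astype(np.uint8)
    ct=max(cv2.findContours(m,0,cv2.CHAIN_APPROX_NONE)[0],key=len)[:,0]
    P=np.array([ray(p,(b,a),.11)[:2] for a,b in ct])
    f=lambda c:np.hypot(*(P-c).T)
    c=least_squares(lambda v:f(v[:2])-v[2],[*guess[:2],.036],loss="cauchy",f_scale=.0007).x
    d=P-c[:2]; o=np.hypot(*d.T)>.0405; a=np.arctan2(d[o,1],d[o,0])
    ang=np.angle(np.mean(np.exp(2j*a)))/2
    S=[P[o][np.cos(a-ang)*s>0] for s in (1,-1)]
    tips=[s[np.hypot(*(s-c[:2]).T)>.045] for s in S]
    return c,ang,[t.mean(0) if len(t) else None for t in tips],f(c[:2]).max(),st[l[u[1],u[0]]]
E
python3 - <<'E'
from fit import *
p1=np.load("w1.npy",allow_pickle=True).item();p=np.load("w2.npy",allow_pickle=True).item()
print(collar(p,(.567,-.187)))
a,b=ray(p,(138.25,318.25),.11),ray(p,(211.5,272),.11);print("slots",(a+b)/2,np.arctan2(*(a-b)[1::-1]),np.linalg.norm(a-b))
a,b=ray(p1,(160.75,283.75),.124),ray(p1,(214.5,269.25),.124);print("bar",(a+b)/2,np.arctan2(*(a-b)[1::-1]),np.linalg.norm(a-b))
E
```

```text
(array([ 0.57782684, -0.20006122,  0.03524311]), np.float64(-0.3248388467889097), [array([ 0.62252479, -0.21564761]), array([ 0.53342759, -0.18544405])], np.float64(0.048347241796933504), array([ 261,  135,   66,   80, 3645], dtype=int32))
slots [ 0.57791941 -0.20079236  0.11      ] -0.32515264659903587 0.09416407553878271
bar [0.48099789 0.14173322 0.124     ] -0.03775233160708098 0.059923324400500924
```

```bash
python3 - <<'E'
from h import *
q=down(-.038+np.pi/2)
r.move_ptp([.481,.1415,.20],q); r.move_straight([.481,.1415,.118],.1)
p=optics.snapshot("wrist"); f0=r.read_contact_force()
r.close_gripper(); print("w",r.read_gripper_width(),r.read_finger_force(),f0)
print(r.read_position(),yaw())
r.move_straight([.481,.1415,.272],.2); r.pause(.3); print(r.read_contact_force(),r.read_torque())
r.move_ptp([.578,-.2005,.272],down(-.325+np.pi/2)); r.pause(.3)
print(r.read_position(),yaw(),r.read_joints(),r.read_contact_force(),r.read_torque(),r.read_gripper_width())
p=optics.snapshot("wrist"); np.save("w3.npy",p,allow_pickle=True); s=optics.snapshot("side");np.save("s3.npy",s,allow_pickle=True)
cv2.imwrite("pics/d.png",np.vstack([cv2.resize(p["color"],(400,300)),cv2.resize(s["color"][100:310,170:450],(400,300))])[:,:,::-1])
print(r.read_time_s())
E
```

```text
w 0.011564180042161695 29.94248002767563 [0.10448942 0.04877981 0.32993435]
[0.48090286 0.14157954 0.11787687] 1.5328770072906375
[-0.42919699 -0.33937967 -1.91287803] [ 0.00470856 -0.18489796  0.01566739]
[ 0.57820032 -0.19959222  0.27222649] 1.2472507170155702 [-4.16217076e-01  1.50555402e-01  1.40893815e+00  4.59466712e-05
  1.58178668e+00 -1.66346728e+00] [ 0.62752838  0.30577209 -1.75014719] [ 0.03907091 -0.14332245 -0.00455179] 0.012103936288866645
12.5583
```

View pics/d.png

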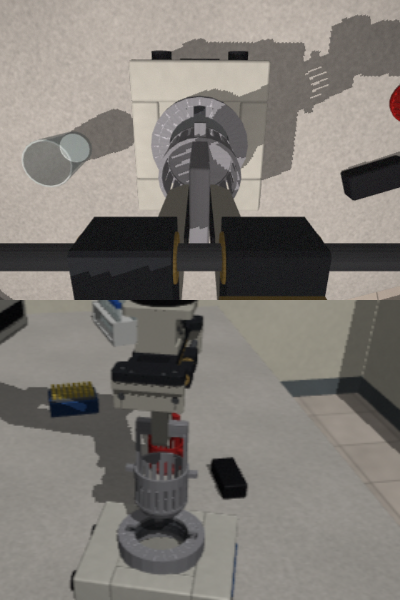

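Wrist view: the basket is held upright above the collar. The front lug is near (158,280), with the far slot behind it. I'll overlay the predicted model on an enlarged crop to check centring.

```bash
python3 - <<'E'
from h import *
p=np.load("w3.npy",allow_pickle=True).item()
im=cv2.resize(p["color"][120:320,200:360],(640,800))[:600]
t=np.array([.5782,-.1996]); a=-.3235; zb=.2722-.003-.115
def pt(x,y,z): c,s=np.cos(a),np.sin(a); return [t[0]+c*x-s*y,t[1]+s*x+c*y,zb+z]
def draw(P,col,cl=True):
    u=((proj(p,P)-[200,120])*4+2).astype(np.int32); cv2.polylines(im,[u],cl,col,1)
th=np.linspace(0,2*np.pi,60)
draw([pt(.034*np.cos(k),.034*np.sin(k),.06) for k in th],(255,0,0))
for z in(.056,): draw([pt(.034,-.0045,z),pt(.045,-.0045,z),pt(.045,.0045,z),pt(.034,.0045,z)],(0,255,0))
draw([pt(x,y,.124) for x,y in((-.031,-.006),(.031,-.006),(.031,.006),(-.031,.006))],(255,255,0))
draw([[.578+.058*np.cos(k),-.2005+.058*np.sin(k),.11] for k in th],(0,255,255))
draw([[.578+.036*np.cos(k),-.2005+.036*np.sin(k),.11] for k in th],(0,0,255))
cv2.imwrite("pics/e.png",im[:,:,::-1])
E
```

```text
(no output)
```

View pics/e.png

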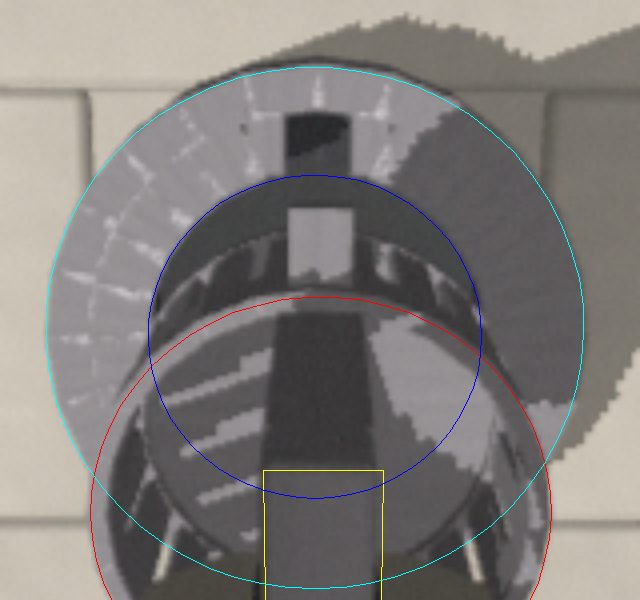

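The overlay matches the rim and flange to about 1 mm. The basket sits about 1 mm towards the −x side along the bar, so I'll correct for that and lower it with force feedback.

```bash
cat > lower.py <<'E'
from h import *
def lower(xy,ang,z0,z1,step=.0015,fz=4.,flim=2.5,verbose=True):
    """lower step by step with lateral compliance; stops on upward force"""
    q=down(ang+np.pi/2); xy=np.array(xy,float); z=z0
    F0=np.load("F0.npy")
    while z>z1:
        z-=step; r.move_straight([*xy,z],.03,q)
        f=r.read_contact_force()-F0; t=r.read_torque()
        if verbose and (np.abs(f).max()>1 ): print(np.round(z,4),np.round(r.read_position(),4),np.round(f,1),np.round(t,2))
        if f[2]>fz: return "contact",xy,z,f
        l=np.hypot(f[0],f[1])
        if l>flim: xy=xy+f[:2]/l*.0005
        if l>9: return "lateral",xy,z,f
    return "end",xy,z,f
E
python3 - <<'E'
from lower import *
q=down(-.33+np.pi/2); xy=[.579,-.2008]
r.move_straight([*xy,.24],.1,q); r.pause(.5)
print(r.read_position(),yaw()-np.pi/2)
np.save("F0.npy",r.read_contact_force()); print(r.read_contact_force(),r.read_torque())
print(lower(xy,-.33,.238,.155)); print(r.read_position(),yaw()-np.pi/2,r.read_time_s())
E
```

```text
[ 0.57909553 -0.20083559  0.24025295] -0.33001760004212866
[ 0.6517163   0.71569689 -2.06260345] [ 0.0474158  -0.10587893  0.00269141]
0.2365 [ 0.5788 -0.2007  0.236 ] [-0.9 -1.1 -0.5] [ 0.09 -0.12 -0.03]
0.2335 [ 0.5789 -0.2007  0.2333] [-0.6 -0.6 -1.7] [-0.01 -0.14  0.  ]
0.2275 [ 0.5789 -0.2008  0.2273] [-1.1 -1.  -1.2] [ 0.06 -0.11  0.02]
0.226 [ 0.5789 -0.2008  0.2258] [-1.  -0.8 -0.1] [ 0.03 -0.08  0.01]
0.2245 [ 0.5789 -0.2007  0.2243] [-1.  -0.2 -1.3] [-0.01 -0.2  -0.01]
0.2215 [ 0.5789 -0.2008  0.2213] [-1.3 -1.  -1. ] [ 0.02 -0.19  0.07]
0.22 [ 0.5789 -0.2007  0.2198] [-1.2 -1.3  0. ] [ 0.03 -0.18  0.06]
0.2125 [ 0.5789 -0.2008  0.2123] [-1.3 -0.4 -0.2] [ 0.   -0.11  0.01]
0.2065 [ 0.5789 -0.2008  0.2064] [ 0.2 -1.9  0.4] [-0.01 -0.18  0.06]
0.2035 [ 0.5789 -0.2007  0.2033] [-1.7 -0.7 -0.5] [ 0.06 -0.19 -0.  ]
0.202 [ 0.5789 -0.2007  0.2018] [ 0.1 -1.1 -1.4] [-0.03 -0.16 -0.03]
0.2005 [ 0.5789 -0.2008  0.2004] [ 0.2 -1.5 -0.1] [ 0.02 -0.15  0.  ]
0.1975 [ 0.5789 -0.2008  0.1973] [-1.7 -0.6 -1.1] [ 0.04 -0.17 -0.05]
0.196 [ 0.5789 -0.2008  0.1958] [-0.3 -0.1 -1.3] [ 0.04 -0.
[... 315 characters left out ...]
1748] [-0.5 -0.5 -1. ] [ 0.01 -0.12 -0.03]
0.1735 [ 0.5789 -0.2007  0.1733] [ 0.5 -0.2 -1.3] [-0.03 -0.16 -0.03]
0.1705 [ 0.5789 -0.2008  0.1703] [-0.8 -2.  -0.3] [-0.02 -0.11 -0.01]
0.169 [ 0.5789 -0.2008  0.1688] [-1.1 -0.3 -1. ] [ 0.   -0.12 -0.01]
0.166 [ 0.5789 -0.2007  0.1658] [-0.6  0.1 -1.8] [ 0.   -0.14 -0.08]
0.1645 [ 0.5789 -0.2008  0.1643] [-0.7 -1.4 -0.2] [ 0.03 -0.13  0.02]
0.163 [ 0.579  -0.2008  0.1629] [-0.4 -1.6 -0.7] [ 0.01 -0.13  0.05]
0.1615 [ 0.5791 -0.2008  0.1627] [-5.   0.8  7.3] [0.32 0.52 0.01]
('contact', array([ 0.579 , -0.2008]), 0.16149999999999992, array([-5.01995947,  0.84307803,  7.27088514]))
[ 0.57910895 -0.20084025  0.16271294] -0.3299681783893882 26.2917
```

The lugs are on the ledge: contact came at TCP z=0.1628, so the underside is at 45 mm. Next I'll turn clockwise under a force-regulated light pressure and feel for the drop.

```bash
cat > turn.py <<'E'
from lower import *
import json
def turn(s,amax,tmax,zl=.1628):
    """s: xy, ang, z. Clockwise steps at ~4 N; returns when lugs drop 1.2 mm"""
    F0=np.load("F0.npy"); xy=np.array(s["xy"]); a=s["ang"]; z=s["z"]; why="angle"; n=0; t0=r.read_time_s(); a0=s["a0"]
    while a>a0-amax:
        f=r.read_contact_force()-F0; m=r.read_torque()[2]; zr=r.read_position()[2]
        if n%4==0 or abs(m)>.2 or zr<zl-.0008: print(np.round([a0-a,z,zr,m],4),np.round(f,1))
        n+=1
        if zr<zl-.0012: why="drop";break
        if np.linalg.norm(f)>13 or abs(m)>.7: why="force";break
        if r.read_time_s()-t0>tmax: why="time";break
        z+=float(np.clip((f[2]-4)*.00012,-.0006,.0006))
        l=np.hypot(*f[:2])
        if l>3: xy=xy+f[:2]/l*.0002
        a-=.05 if a0-a<.4 else .025
        r.move_straight([*xy,z],.03,down(a+np.pi/2))
    s.update(xy=xy.tolist(),ang=a,z=z); json.dump(s,open("s.json","w"))
    print(why,s,r.read_position(),yaw()-np.pi/2-a,r.read_time_s()); return why
E
python3 - <<'E'
from turn import *
r.pause(.3)
print(r.read_contact_force()-np.load("F0.npy"),r.read_time_s())
turn(dict(xy=[.579,-.2008],ang=-.33,z=.1619,a0=-.33),.6,8)
E
```

```text
[-4.75479517  1.10372525  7.07792309] 26.5917
[ 0.      0.1619  0.1627 -0.0381] [-4.8  1.1  7.1]
[ 0.2     0.1626  0.1627 -0.0256] [-0.6 -1.5  4.8]
[ 0.4     0.1628  0.1627 -0.0817] [-0.9  0.1  4.9]
[ 0.5     0.1628  0.1627 -0.0055] [-1.1 -0.1  3.1]
angle {'xy': [0.5788051799598987, -0.20075477664348024], 'ang': -0.9300000000000004, 'z': 0.16260395586712748, 'a0': -0.33} [ 0.57886457 -0.20080624  0.16271234] 0.0010046237680539916 30.5917
```

```bash
python3 - <<'E'
from turn import *
turn(json.load(open("s.json")),1.6,12)
E
```

```text
[0.6    0.1626 0.1627 0.0344] [-0.3 -0.9  4. ]
[0.7    0.1628 0.1627 0.0599] [-1.3 -1.3  2.9]
[0.8    0.1629 0.1627 0.0636] [-0.5 -0.3  3.7]
[0.9    0.1626 0.1628 0.1007] [-0.3 -0.9  4.5]
[1.     0.1628 0.1627 0.0363] [-0.1 -0.8  3.9]
[1.1    0.1628 0.1628 0.0254] [-0.2 -1.2  3. ]
[1.2    0.1627 0.1627 0.0277] [-0.2 -0.7  4.2]
[ 1.275   0.1625  0.1618 -0.0118] [-0.3 -0.5  0.2]
[1.3    0.1621 0.1616 0.0172] [ 0.1 -0.2 -0.9]
drop {'xy': [0.5788051799598987, -0.20075477664348024], 'ang': -1.6299999999999981, 'z': 0.16208679351734123, 'a0': -0.33} [ 0.57845482 -0.20063465  0.16158097] 0.0009800705610252258 37.5917
```

Force vanished and z dropped at 1.275–1.30 rad, so the lugs are over the notches. I'll lower into them.

```bash
python3 - <<'E'
from lower import *; import json
s=json.load(open("s.json"))
o=lower(s["xy"],s["ang"],s["z"],.153,step=.001,fz=4); print(o,r.read_position(),yaw()-np.pi/2,r.read_torque(),r.read_time_s())
E
```

```text
0.1571 [ 0.5788 -0.2007  0.157 ] [-0.1 -1.3  0. ] [-0.06 -0.08  0.01]
0.1561 [ 0.5787 -0.2007  0.156 ] [-0.3 -1.1 -0.5] [-0.08 -0.1   0.03]
0.1551 [ 0.5791 -0.2008  0.1558] [-1.1  0.5  4. ] [0.09 0.09 0.  ]
0.1541 [ 0.5794 -0.2008  0.1557] [-2.7  0.7 10.4] [ 0.36  0.65 -0.07]
('contact', array([ 0.57880518, -0.20075478]), 0.15408679351734123, array([-2.6885276 ,  0.66823419, 10.35898195])) [ 0.57937097 -0.20084631  0.15567293] -1.6298908439937683 [ 0.3598953   0.64538024 -0.07010901] 39.5917
```

```bash
python3 - <<'E'
from h import *
x,y,_=r.read_position()
r.move_straight([.5788,-.2008,.1556],.03); r.open_jaws(); print(r.read_gripper_width())
r.move_straight([.5788,-.2008,.30],.15); r.pause(.3)
p=optics.snapshot("wrist"); s=optics.snapshot("side")
cv2.imwrite("pics/f.png",np.vstack([cv2.resize(p["color"],(400,300)),cv2.resize(s["color"][150:360,170:450],(400,300))])[:,:,::-1])
b=models.spot_in(s,"bar");print(b,proj(s,[[.5785,-.2006,.153],[.5785,-.2006,.160]]),r.read_contact_force(),r.read_time_s())
E
```

```text
0.09313817148154968
[{'point': [201.3, 283.6], 'p': 0.66}, {'point': [262.7, 285.4], 'p': 0.62}] [[282.6847887  243.39228902]
 [282.71673601 240.35359629]] [ 0.67655594  0.23385956 -0.12275371] 42.7417
```

View pics/f.png

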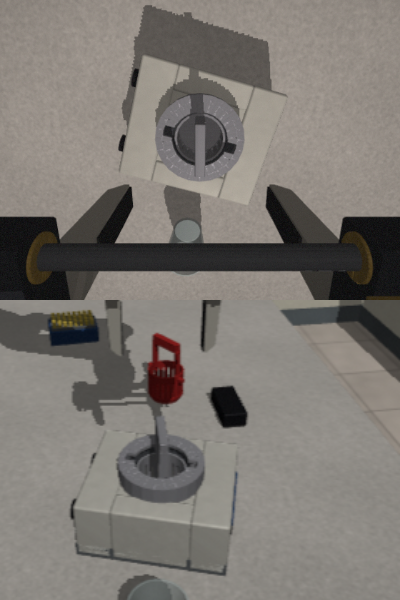

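The basket hangs upright in the collar with its bar turned about 75° from the slots. It's released, and the bystanders haven't moved.

```bash
python3 -c "
from cell import r
print(r.hand_in())"
```

```text
the job is handed in; nothing more can be done
None
```

I handed in the job at about 43 s: the steel basket hangs released in the collar, turned about 1.30 rad clockwise with its lugs down in the locking notches (underside about 38 mm), and no contact force I read passed about 11 N; no verdict was returned.

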